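# Tap a friction lid square into a tin

## Robot

A 6-joint arm with a two-finger parallel gripper is mounted at the origin on the work surface. World frame = base frame: x ahead of the robot, y to its left, z up, the work surface at z = 0. Lengths are in m, angles in degrees, forces in N, time in s.
With the tool pointing down it reaches from about 0.275 to 0.85 m from the base axis. Payload 19 kg.
Tool frame: the origin (TCP) lies on the front face of the gripper's body, between the roots of the fingers; the fingertips stand finger_overhang ahead of it and the grasp point (between the pads) lies 54 mm ahead of it (finger_overhang is the distance from the TCP to the fingertips, in m); z points along the fingers, y is the line along which they close (so a half turn about z gives the same grasp; the last joint's range is limited). The gripper opens to 85 mm and grips with 20 to 120 N. Pads are 22 mm wide; open, the fingers measure 114 mm over their backs; the gripper's body (76 mm by 85 mm) begins 54 mm behind the grasp point. The pads swing forward as they close: fully open they stand 13 mm farther back than shut.
Start: joints at [-7.678, 8.623, 82.357, -0, 89.026, -7.678], TCP at [0.575, -0, 0.304] pointing down, gripper open.
Joint ranges: [-160.23, 160.23], [-39.13, 120.54], [6.94, 153.29], [-79.49, 259.48], [9.18, 160.14], [-161.06, 161.06]. Speed limits (degrees/s): [108.29, 108.29, 127.2, 172.46, 172.46, 172.46].

## Interface

Orientations are given as a 3x3 rotation matrix whose columns are the frame's x, y, z axes.
In Python, from rig import observe, grab_frame, camera_info, close_job, finger_overhang gives the robot as it stands. The module is installed in compiled form; this text tells all that it offers.
- The arm moves only by the shell command python3 -m handwheel 'ROWS' [FORCE]. ROWS is JSON, one flat list of numbers, 7 for each row, row after row: the turn, a rotation vector about the tool's x, y, z in units of 2 pi rad (1.0 is 2 pi rad), then the shift along the tool's x, y, z in units of 75 cm (1.0 is 75 cm), then the closure, from 0 (fully open) to 1 (shut). In form: [rx, ry, rz, dx, dy, dz, jaw, rx, ry, rz, dx, dy, dz, jaw, ...]. A call has 1 to 8 rows; each row is the pose to reach, as a shift and turn from the pose commanded when the call began, along the tool's axes at that moment, turning the shorter way round; what a row does not reach only later rows make up. A row lasts 1/8 s, in which the tool goes at most 62.5 mm and 10.7 degrees, less where a joint would pass 70% of its speed; a pose out of reach is approached as far as the arm can. A call with a number of a shift or a turn outside -1 to 1 is refused whole. A call with a gripper value outside its range is refused whole. The fingers move at their own pace and stop on an object; FORCE is the grip in N (left out, the last holds). Time passes only in rows, so rows that repeat a pose let the fingers close. It gives the time, the measured TCP pose, the force, the opening and the grip force at its end, in the units of the state.
- observe(): the state, without advancing time (a new reading comes with each control period).
- grab_frame(name): name is "scene" or "side" or "wrist"; returns (picture, depth): 420x560x3 uint8, red, green, blue; 420x560 float32, m along the optical axis (not along the pixel's ray), 0 where there is no reading.
- camera_info(name): a dict with "K" (3x3 intrinsics, pixels), "R" (3x3) and "t" (3): a world point X has camera coordinates R X + t. Camera axes: x right, y down, z forward; pixel columns grow to the right and rows downward; lengths in m; the calibration is good to about 2 mm. The wrist camera is an equidistant fisheye: a pixel r from the principal point sees the ray r / f radians off the axis. A picture is of the moment at which its call begins: read the wrist's pose just before it. camera_info takes no time and is no camera call; for the wrist camera it gives the pose at the moment of the call.
- close_job(): hands the job in; it is judged then, once.
The state is a dict: "t": time; "joint_positions": joint angles; "qvel": joint speeds; "effort": joint torques, N m; "ee_pos": TCP position; "ee_rot": TCP orientation; "ft_force": force on the tool from outside, world axes, zero at the start; "moment": the same for the moment, N m; "grip_width": opening from 0.0 (shut) to 1.0 (fully open); "gripper_force": force on a finger pad.
Only numpy, scipy, OpenCV 4.12 (cv2) and the standard library are available. Lean on these libraries where they do the work, as an engineer would, in place of code of your own. Each camera call takes 0.05 s, during which the arm holds its last target. There are 200 camera calls.

## Task

Close the open tin in the green stand: pick up the lid that fits it (the middle-sized of the three), set it plug down in the grey sealing ring that is started in the tin's mouth, and let go. Then press or tap it down with the fingertips on its raised bead, a little at a time on opposite sides in turn, so that it goes in square, until its flange is fully and firmly home on the tin's rim all round (rims differ in height, so feel for it). The lid is thin: keep every push under 25 N, never let it cock by more than about 7 degrees, leave it released, and do not disturb the other things on the bench.

Things in the scene. Friction and masses are not known exactly. Their poses are not given: they have to be found in the camera images.
- lid: the lid that fits: plain tinplate, round, 68 mm wide, 15 mm tall, lying plug down, about 80 g. Origin at the centre of the plug's underside, z up. Plug 8 mm long, 25.3 mm radius, foot chamfered by 2.5 mm. Flange disc of 68 mm diameter from z = 8 to 12 mm; pick it up by this edge from above. Two like lids (90 and 48 mm wide) do not fit.
- lid_top (a point): point on the lid's axis level with the top of its raised bead, z = 15 mm on the lid. The bead runs round from radius 25 to 29 mm and is where to press; the panel inside it is 3 mm lower.
- tin: the open tin, white, 77 mm diameter, clamped in the closing stand with a 130 mm square green base plate; it cannot move. Origin under the plate's centre, on the bench. The bore has 31 mm radius. Its rolled steel rim, flat on top from 31 to 38 mm radius, is the hard stop for the lid's flange. The rim's height differs from tin to tin: 88 to 92 mm above the bench.
- mouth (a point): nominal centre of the tin's mouth, 90 mm above the bench; z up. It does not follow the rim's true height, which must be felt: the lid is home when its flange lies firmly on the rim all round, lid origin then 6 to 10 mm below this point. It stops hard there: a push at any place no longer lowers it.
- seal_top (a point): centre of the top of the grey sealing ring, 61 mm outside and 53 mm inside diameter, started in the tin's mouth, standing 4 to 10 mm proud of the rim and a little askew; z is its axis. The lid's plug drops loosely into it and the flange rests on its top (lid origin 8 mm below this point); ring and lid then go down together.
- seal_ring: the same ring (origin at the same point). Tight fit with dry friction, up to 1.2 times tighter on one side: it stays where it is pushed. A push at one place on the lid's bead lowers that side, the lid pivoting about a line some 12 mm beyond its centre, and takes 10 to 22 N; a push on the middle or evenly on both sides needs 33 N to start and over 38 N to finish: too much.
- lid_big: bystander: the lid of 90 mm diameter, 15 mm tall; origin under its centre
- lid_small: bystander: the lid of 48 mm diameter, 15 mm tall; origin under its centre
- tin_a: bystander: closed white tin, 76 mm diameter, 82 mm tall; origin under its centre
- tin_b: bystander: closed white tin, 100 mm diameter, 72 mm tall; origin under its centre
- jar: bystander: amber jar, 60 mm diameter, 90 mm tall; origin under its centre
- mallet: bystander: hammer lying on the bench, about 0.3 m long
- screwdriver: bystander: screwdriver lying on the bench, about 0.2 m long
Things that resemble listed ones, but are neither listed nor needed, are in the scene too. What is shaped like the lid but pink or red is not meant.

How it is judged:
By the outcome, as a careful person would: the job done as asked, in the order asked, and still so for the second after the job is handed in, with the robot touching nothing.
It also fails if it takes over 72 s, if anything falls off the work surface, if the arm or the gripper's body presses on something with over 40 N, if the wrist force passes 120 N, or if a joint passes its speed limit or range.

## Working session

There is one attempt and no reset: what is moved stays moved. The work goes in short steps, Python scripts to look and compute and a shell command to move; the robot and the scene stay as the last step left them, time stands still between calls to the robot, and variables do not carry over. Pictures are saved under pics/ and viewed, at most 10 in all, crops included, and the job is handed in when it is done.

```bash
mkdir -p pics
cat > h.py <<'E'
import numpy as np, cv2
from rig import *
np.set_printoptions(precision=4,suppress=True)
def shot(name,fn):
    ci=camera_info(name); p,d=grab_frame(name)
    cv2.imwrite(f'pics/{fn}.png',p[:,:,::-1]); np.savez(f'pics/{fn}.npz',p=p,d=d,**{k:np.array(ci[k]) for k in 'KRt'})
def cloud(fn):
    z=np.load(f'pics/{fn}.npz'); K,R,t,d=z['K'],z['R'],z['t'],z['d']
    v,u=np.mgrid[:d.shape[0],:d.shape[1]]
    X=np.stack([(u-K[0,2])/K[0,0]*d,(v-K[1,2])/K[1,1]*d,d],-1)
    W=(X-t)@R; W[d==0]=np.nan
    return z['p'],W
E
python3 - <<'E'
from h import *
shot('scene','s0'); shot('side','d0')
print(finger_overhang, observe())
print(camera_info('wrist'))
a=cv2.imread('pics/s0.png');print(a.shape)
E
```

```text
0.0726 {'t': 0.1, 'joint_positions': array([-7.6753,  8.6486, 82.3875, -0.0007, 89.0251, -7.6804]), 'qvel': array([-0.032 , -0.1656, -0.061 , -0.0512,  0.0208,  0.0964]), 'effort': array([  0.0044, -71.4378, -57.1798,  -0.0001,   0.007 ,  -0.0001]), 'ee_pos': array([0.5749, 0.    , 0.3033]), 'ee_rot': array([[-0.0001,  1.    , -0.0011],
       [ 1.    ,  0.0001,  0.0001],
       [ 0.0001, -0.0011, -1.    ]]), 'ft_force': array([-0.6883, -0.0963,  0.8866]), 'moment': array([-0.0409,  0.0218, -0.0469]), 'gripper_force': 0.0, 'grip_width': 0.9977680036352445}
{'K': array([[325.1923,   0.    , 284.8475],
       [  0.    , 325.1923, 212.7508],
       [  0.    ,   0.    ,   1.    ]]), 'R': array([[ 1.    , -0.001 ,  0.0001],
       [-0.001 , -0.9564,  0.2922],
       [-0.0002, -0.2922, -0.9564]]), 't': array([-0.5754, -0.0375,  0.3797])}
(420, 560, 3)
```

View pics/s0.png

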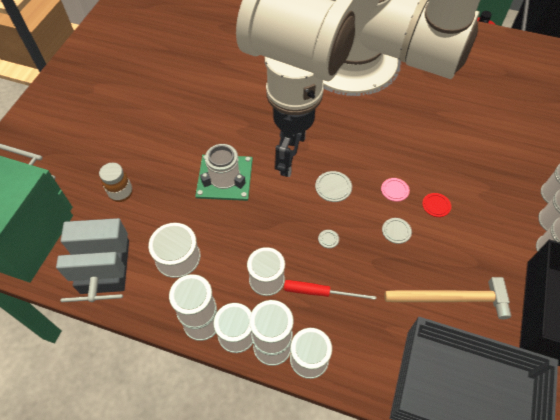

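View pics/d0.png

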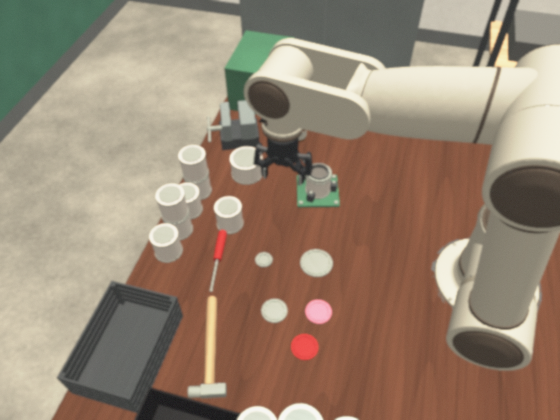

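The scene view shows the big lid at (333,186), the small one at (328,239) and the middle one at (397,230). The pink and red decoys are at (395,189) and (437,204). The tin's mouth is at (221,157), on the green stand. Next I'll locate these.

Run:
```python
from h import *
p,W=cloud('s0')
for n,(u,v) in dict(mid=(397,230),big=(333,186),small=(328,239),pink=(395,189)).items():
    w=W[v-16:v+17,u-20:u+21].reshape(-1,3); c=p[v-16:v+17,u-20:u+21].reshape(-1,3).astype(int)
    m=(w[:,2]>.006)&(w[:,2]<.03)
    w=w[m]; c2,r=cv2.minEnclosingCircle(w[:,:2].astype(np.float32))
    print(n,len(w),np.array(c2),r,w.min(0),w.max(0),np.median(w,0))
w=W[140:200,190:260].reshape(-1,3)
print(np.histogram(w[:,2][w[:,2]>0],bins=np.arange(0,.13,.005)))
for lo,hi in ((.082,.0935),(.0935,.105)):
    q=w[(w[:,2]>lo)&(w[:,2]<hi)]; print(lo,len(q),q.min(0),q.max(0),cv2.minEnclosingCircle(q[:,:2].astype(np.float32)) if len(q) else 0)
a=cv2.imread('pics/s0.png')[130:210,180:450];
cv2.imwrite('pics/c0.png',cv2.resize(a,None,fx=2.9,fy=2.9,interpolation=3))
```

```text
mid 594 [0.5298 0.2516] 0.038208235055208206 [0.4973 0.2136 0.0063] [0.5673 0.2878 0.0202] [0.5329 0.2473 0.013 ]
big 880 [0.4598 0.0721] 0.0472969226539135 [0.413  0.0292 0.0062] [0.5064 0.1176 0.0208] [0.4609 0.0738 0.0127]
small 300 [0.6055 0.1025] 0.024096595123410225 [0.5818 0.079  0.0071] [0.6288 0.1258 0.0205] [0.6064 0.1024 0.0128]
pink 511 [0.4207 0.2196] 0.03543959930539131 [0.3869 0.1861 0.0077] [0.4549 0.2526 0.0198] [0.4215 0.2195 0.0132]
(array([810, 542, 546,  71,  64,  64,  64, 110, 121,  77,  57,  55,  71,
        57,  54,  51,  72, 141, 204,  89,   5,   0,   0,   0,   0]), array([0.   , 0.005, 0.01 , 0.015, 0.02 , 0.025, 0.03 , 0.035, 0.04 ,
       0.045, 0.05 , 0.055, 0.06 , 0.065, 0.07 , 0.075, 0.08 , 0.085,
       0.09 , 0.095, 0.1  , 0.105, 0.11 , 0.115, 0.12 , 0.125]))
0.082 341 [ 0.4781 -0.2314  0.0821] [ 0.5578 -0.1544  0.0935] ((0.5178879499435425, -0.1919373720884323), 0.04071902111172676)
0.0935 147 [ 0.4861 -0.2255  0.0935] [ 0.554  -0.1582  0.1009] ((0.518119752407074, -0.1928539276123047), 0.03680846840143204)
```

```bash
python3 -m handwheel '[0,0,0,0.08,-0.014,0.03,0, 0,0,0,0.16,-0.028,0.07,0, 0,0,0,0.24,-0.042,0.11,0, 0,0,0,0.31,-0.054,0.14,0, 0,0,0,0.332,-0.0573,0.15,0, 0,0,0,0.332,-0.0573,0.15,0, 0,0,0,0.332,-0.0573,0.15,0]'
python3 - <<'E'
from h import *
shot('wrist','w1'); print(camera_info('wrist')); shot('scene','s1')
E
```

```text
t: 0.98
ee_pos: [0.5322, 0.2485, 0.1916]
ee_rot: [[0.0, 1.0, 0.0], [1.0, -0.0, -0.0], [-0.0, 0.0, -1.0]]
ft_force: [0.5, -0.6, -0.3]
grip_width: 0.996
gripper_force: 0.0
{'K': array([[325.1923,   0.    , 284.8475],
       [  0.    , 325.1923, 212.7508],
       [  0.    ,   0.    ,   1.    ]]), 'R': array([[ 1.    , -0.0017,  0.0016],
       [-0.0021, -0.9563,  0.2924],
       [ 0.001 , -0.2924, -0.9563]]), 't': array([-0.5327,  0.233 ,  0.3449])}
```

View pics/w1.png

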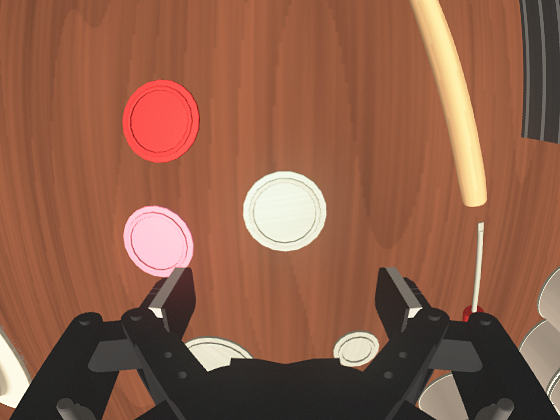

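The lid is centred at about (284.5,211) and spans 243–326 by 171–251. It lies clear of the pink and red decoys, with both fingertips in view.

```bash
cat >> h.py <<'E'
def fish(fn,uv,z):
    q=np.load(f'pics/{fn}.npz'); K,R,t=q['K'],q['R'],q['t']; uv=np.atleast_2d(uv).astype(float)
    D=(uv-[K[0,2],K[1,2]]); r=np.hypot(*D.T)+1e-9; th=r/K[0,0]
    ray=np.c_[D/r[:,None]*np.sin(th)[:,None],np.cos(th)]@R; C=-R.T@t
    return C+ray*((z-C[2])/ray[:,2])[:,None]
E
python3 - <<'E'
from h import *
P=fish('w1',[(243,211),(326,211),(285,171),(285,251),(284.5,211)],.011); print(P, P[1]-P[0],P[2]-P[3])
p,W=cloud('s1')
w=W[205:255,370:425].reshape(-1,3); w=w[(w[:,2]>.007)&(w[:,2]<.03)]
print(len(w),w.min(0),w.max(0))
g=cv2.cvtColor(np.load('pics/w1.npz')['p'],cv2.COLOR_RGB2HSV); m=((g[...,1]<60)&(g[...,2]>120)).astype(np.uint8)
n,l,s,c=cv2.connectedComponentsWithStats(m); k=l[200,285]; print(s[k],c[k],fish('w1',c[k],.011))
E
```

```text
[[0.4989 0.2477 0.011 ]
 [0.5663 0.2476 0.011 ]
 [0.533  0.2803 0.011 ]
 [0.533  0.2124 0.011 ]
 [0.5326 0.2476 0.011 ]] [ 0.0673 -0.0001  0.    ] [0.0001 0.0678 0.    ]
581 [0.4447 0.2137 0.0073] [0.5671 0.2987 0.0197]
[ 243  171   83   80 5218] [284.238  210.5309] [[0.5324 0.248  0.011 ]]
```

```bash
python3 - <<'E'
from h import *
q=np.load('pics/w1.npz');K,R,t,d=q['K'],q['R'],q['t'],q['d']
C=-R.T@t
for u,v in [(186,270),(191,275),(191,300),(160,310),(170,295),(383,270),(379,275),(382,300),(410,312),(400,290)]:
    D=np.array([u,v])-K[:2,2]; r=np.hypot(*D); th=r/K[0,0]
    ray=np.r_[D/r*np.tan(th),1]; print(u,v,d[v,u],C+R.T@(ray*d[v,u])-[.5322,.2485,.1916])
E
python3 -m handwheel '[0,0,0,-0.002,0,0.04,0, 0,0,0,-0.002,0,0.09,0, 0,0,0,-0.002,0,0.13,0, 0,0,0,-0.002,0,0.148,0, 0,0,0,-0.002,0,0.148,0]'
```

```text
186 270 0.13620761 [-0.0427  0.0108 -0.0523]
191 275 0.1429875 [-0.0425  0.0054 -0.0577]
191 300 0.13914274 [-0.0419 -0.0038 -0.0509]
160 310 0.10636023 [-0.0439  0.0104 -0.0209]
170 295 0.116199054 [-0.0433  0.0105 -0.0313]
383 270 0.13641316 [ 0.0435  0.0106 -0.0523]
379 275 0.14040424 [ 0.0429  0.0066 -0.0553]
382 300 0.13456418 [ 0.043  -0.0014 -0.0467]
410 312 0.10708362 [ 0.0454  0.0091 -0.0212]
400 290 0.1185662 [ 0.0452  0.0111 -0.0338]
t: 1.7
ee_pos: [0.5321, 0.247, 0.0804]
ee_rot: [[0.001, 1.0, -0.001], [1.0, -0.001, -0.0], [-0.0, -0.001, -1.0]]
ft_force: [0.8, -0.6, 0.6]
grip_width: 1.0
gripper_force: 0.0
```

```bash
python3 -m handwheel '[0,0,0,0,0,0.008,0, 0,0,0,0,0,0.0155,0, 0,0,0,0,0,0.0155,0, 0,0,0,0,0,0.0155,0.15, 0,0,0,0,0,0.0155,0.5, 0,0,0,0,0,0.0155,1, 0,0,0,0,0,0.0155,1, 0,0,0,0,0,0.0155,1]' 30
```

```text
t: 2.7
ee_pos: [0.5321, 0.2476, 0.0694]
ee_rot: [[-0.0, 1.0, 0.0], [1.0, 0.0, 0.0], [0.0, 0.0, -1.0]]
ft_force: [-1.6, -0.2, 6.9]
grip_width: 0.779
gripper_force: 31.6
```

```bash
python3 -m handwheel '[0,0,0,0,0,-0.01,1, 0,0,0,0,0,-0.05,1, 0,0,0,0,0,-0.11,1, 0,0,0,0,0,-0.17,1, 0,0,0,0,0,-0.205,1, 0,0,0,0,0,-0.215,1, 0,0,0,0,0,-0.215,1]'
python3 - <<'E'
from h import *
shot('wrist','w2')
E
```

```text
t: 3.58
ee_pos: [0.5319, 0.2475, 0.2296]
ee_rot: [[0.0, 1.0, -0.0], [1.0, -0.0, -0.0], [-0.0, -0.0, -1.0]]
ft_force: [0.2, -0.1, -1.2]
grip_width: 0.77
gripper_force: 33.9
```

View pics/w2.png

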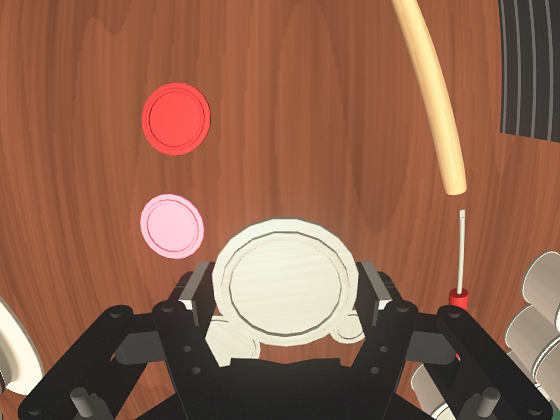

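The lid is held between the pads, centred near (286,282), spanning about 213–358. Next I'll fit its pose and carry it across.

```bash
cat >> h.py <<'E'
def fcloud(fn):
    q=np.load(f'pics/{fn}.npz');K,R,t,d=q['K'],q['R'],q['t'],q['d']
    v,u=np.mgrid[:d.shape[0],:d.shape[1]]; D=np.stack([u-K[0,2],v-K[1,2]],-1); r=np.hypot(D[...,0],D[...,1])+1e-9
    X=np.concatenate([D/r[...,None]*np.tan(r/K[0,0])[...,None],np.ones(d.shape+(1,))],-1)*d[...,None]
    W=(X-t)@R; W[d==0]=np.nan
    return q['p'],W
def plane(w):
    c=w.mean(0); n=np.linalg.svd(w-c)[2][2]; return c,n*np.sign(n[2])
E
python3 - <<'E'
from h import *
p,W=fcloud('w2')
w=W[218:345,213:360].reshape(-1,3); c=np.array([.5319,.2475,.2296])
L=w-c; L=L[(L[:,2]>-.075)&(L[:,2]<-.04)&(np.abs(L[:,0])<.033)]
print(np.histogram(L[:,2],bins=np.arange(-.075,-.04,.002)))
print(L.min(0),L.max(0))
b=L[np.hypot(L[:,0],L[:,1])<.022]; print(plane(b))
E
python3 -m handwheel '[0,0,0,-0.05,0,0,1, 0,0,0,-0.12,-0.004,0,1, 0,0,0,-0.2,-0.008,0,1, 0,0,0,-0.28,-0.01,0,1, 0,0,0,-0.36,-0.014,0,1, 0,0,0,-0.42,-0.018,0,1, 0,0,0,-0.45,-0.0187,0,1, 0,0,0,-0.45,-0.0187,0,1]'
python3 - <<'E'
from h import *
shot('wrist','w3')
E
```

```text
(array([   0,    0,    0,    0,    0,    3,    6,   49, 4042, 7976, 2598,
        165,    1,    0,    0,    0,    0]), array([-0.075, -0.073, -0.071, -0.069, -0.067, -0.065, -0.063, -0.061,
       -0.059, -0.057, -0.055, -0.053, -0.051, -0.049, -0.047, -0.045,
       -0.043, -0.041]))
[-0.033  -0.0337 -0.0649] [ 0.033   0.0333 -0.0506]
(array([ 0.    ,  0.0012, -0.0568]), array([-0.0006,  0.0013,  1.    ]))
t: 4.62
ee_pos: [0.5175, -0.0914, 0.2286]
ee_rot: [[0.002, 1.0, -0.002], [1.0, -0.002, 0.001], [0.001, -0.002, -1.0]]
ft_force: [0.1, 0.2, -0.1]
grip_width: 0.773
gripper_force: 33.9
```

View pics/w3.png

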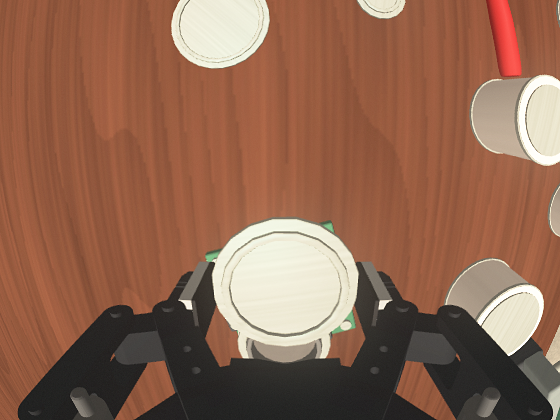

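The lid is held level with its origin 69 mm ahead of the TCP. The tin is mostly hidden behind it, so I'll move past the tin to see the ring.

```bash
python3 -m handwheel '[0,0,0,-0.06,0,0,1, 0,0,0,-0.14,0,0,1, 0,0,0,-0.21,0,0,1, 0,0,0,-0.26,0,0,1, 0,0,0,-0.273,0,0,1, 0,0,0,-0.273,0,0,1, 0,0,0,-0.273,0,0,1]'
python3 - <<'E'
from h import *
shot('wrist','w4')
a=cv2.imread('pics/w4.png')[20:240,160:420]
cv2.imwrite('pics/c4.png',cv2.resize(a,None,fx=2.7,fy=2.7,interpolation=3))
p,W=fcloud('w4'); w=W[0:215].reshape(-1,3); w=w[np.hypot(w[:,0]-.518,w[:,1]+.192)<.06]
print(np.histogram(w[:,2],bins=np.arange(.07,.115,.002)))
E
```

```text
t: 5.55
ee_pos: [0.5183, -0.2933, 0.2299]
ee_rot: [[-0.001, 1.0, -0.0], [1.0, 0.001, 0.0], [0.0, -0.0, -1.0]]
ft_force: [0.2, 0.5, -0.9]
grip_width: 0.77
gripper_force: 33.9
(array([   0,    0,    0,    1,    6,   40,   72,  102,   98,  185, 2399,
       1232,  151, 1106,  606,    3,    0,    0,    0,    0,    0,    0]), array([0.07 , 0.072, 0.074, 0.076, 0.078, 0.08 , 0.082, 0.084, 0.086,
       0.088, 0.09 , 0.092, 0.094, 0.096, 0.098, 0.1  , 0.102, 0.104,
       0.106, 0.108, 0.11 , 0.112, 0.114]))
```

View pics/c4.png

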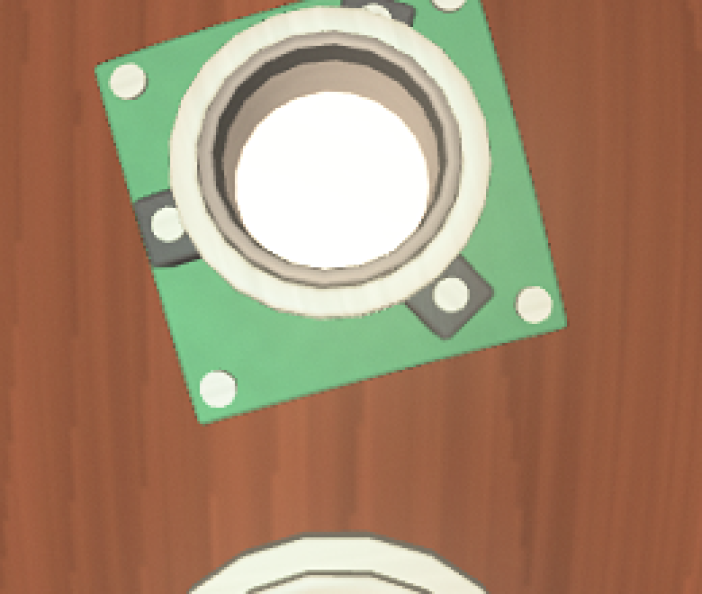

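The rim spans crop x 170–490 and the ring x 198–462, y 30–286, with its centre near crop (330,158), which is picture pixel (282,78.5). I'll fit both from depth.

Run:
```python
from h import *
p,W=fcloud('w4'); w=W[0:215].reshape(-1,3); w=w[np.hypot(w[:,0]-.518,w[:,1]+.192)<.06]
from scipy.optimize import least_squares
for lo,hi,r0,r1 in ((.089,.0945,.0385,.031),(.0952,.102,.0305,.0265)):
    q=w[(w[:,2]>lo)&(w[:,2]<hi)]
    (cx,cy),r=cv2.minEnclosingCircle(q[:,:2].astype(np.float32)); print('enc',cx,cy,r,len(q))
    c,n=plane(q); print('plane',c,n,'tilt',np.degrees(np.arccos(n[2])))
    # annulus centre: mean radius fit
    s=least_squares(lambda s:np.hypot(q[:,0]-s[0],q[:,1]-s[1])-s[2],[cx,cy,r]); print(s.x)
print('pix',fish('w4',[(282,78.5)],.098))
```

```text
enc 0.5165719985961914 -0.1941360980272293 0.03864855691790581 3801
plane [ 0.5165 -0.1949  0.0916] [-0.0016 -0.0024  1.    ] tilt 0.16575305893570155
[ 0.5169 -0.1947  0.034 ]
enc 0.5168037414550781 -0.19404008984565735 0.030614526942372322 1794
plane [ 0.5171 -0.1945  0.0976] [-0.0152  0.0161  0.9998] tilt 1.2692594084980908
[ 0.5167 -0.1943  0.0281]
pix [[ 0.5171 -0.1951  0.098 ]]
```

```bash
python3 -m handwheel '[0,0,0,0.03,0,0,1, 0,0,0,0.08,-0.0013,0,1, 0,0,0,0.12,-0.0013,0.01,1, 0,0,0,0.1337,-0.0013,0.03,1, 0,0,0,0.1337,-0.0013,0.06,1, 0,0,0,0.1337,-0.0013,0.083,1, 0,0,0,0.1337,-0.0013,0.083,1]'
```

```text
t: 6.48
ee_pos: [0.5165, -0.1943, 0.1663]
ee_rot: [[0.0, 1.0, -0.002], [1.0, -0.0, 0.001], [0.001, -0.002, -1.0]]
ft_force: [-0.4, 0.4, -0.6]
grip_width: 0.771
gripper_force: 33.9
```

```bash
python3 -m handwheel '[0,0,0,0,0,0.003,1, 0,0,0,0,0,0.006,1, 0,0,0,0,0,0.0075,1, 0,0,0,0,0,0.0075,1]'; python3 -m handwheel '[0,0,0,0,0,0.001,1, 0,0,0,0,0,0.002,1, 0,0,0,0,0,0.002,1]'
```

```text
t: 6.98
ee_pos: [0.517, -0.1944, 0.1622]
ee_rot: [[-0.0, 1.0, -0.0], [1.0, 0.0, 0.0], [0.0, -0.0, -1.0]]
ft_force: [0.2, 1.5, -1.2]
grip_width: 0.769
gripper_force: 33.9
t: 7.35
ee_pos: [0.5169, -0.1945, 0.1606]
ee_rot: [[0.0, 1.0, -0.0], [1.0, -0.0, 0.0], [0.0, -0.0, -1.0]]
ft_force: [-1.1, 1.1, -0.4]
grip_width: 0.77
gripper_force: 33.9
```

```bash
for i in 1; do python3 -m handwheel '[0,0,0,0,0,0.001,1, 0,0,0,0,0,0.002,1, 0,0,0,0,0,0.002,1]';  done; python3 -m handwheel '[0,0,0,0,0,0.0007,1, 0,0,0,0,0,0.0013,1, 0,0,0,0,0,0.0013,1]'
```

```text
t: 7.72
ee_pos: [0.5169, -0.1945, 0.159]
ee_rot: [[-0.0, 1.0, -0.0], [1.0, 0.0, 0.0], [0.0, -0.0, -1.0]]
ft_force: [-1.5, 3.0, 0.7]
grip_width: 0.774
gripper_force: 33.9
t: 8.1
ee_pos: [0.517, -0.1945, 0.1586]
ee_rot: [[0.0, 1.0, 0.0], [1.0, -0.0, -0.0], [-0.0, 0.0, -1.0]]
ft_force: [-4.7, 4.2, 7.4]
grip_width: 0.774
gripper_force: 34.4
```

```bash
python3 -m handwheel '[0,0,0,0,0,0,0.2, 0,0,0,0,0,0,0, 0,0,0,0,0,0,0, 0,0,0,0,0,0,0, 0,0,0,0,0,-0.03,0, 0,0,0,0,0,-0.06,0, 0,0,0,-0.06,0,-0.08,0, 0,0,0,-0.09,0,-0.08,0]'
python3 -m handwheel '[0,0,0,-0.02,0,0,0.5, 0,0,0,-0.02,0,0,1, 0,0,0,-0.02,0,0,1, 0,0,0,-0.02,0,0,1, 0,0,0,-0.02,0,0,1]'
python3 - <<'E'
from h import *
shot('wrist','w5')
p,W=fcloud('w5'); w=W[0:300].reshape(-1,3); w=w[(np.hypot(w[:,0]-.517,w[:,1]+.1945)<.05)&(w[:,2]>.085)&(w[:,2]<.115)]
r=np.hypot(w[:,0]-.517,w[:,1]+.1945)
print(np.histogram(w[:,2],bins=np.arange(.085,.115,.001)))
b=w[(r<.022)&(w[:,2]>.098)]; print(len(b),plane(b))
q=w[w[:,2]>.097]; print(cv2.minEnclosingCircle(q[:,:2].astype(np.float32)))
a=cv2.imread('pics/w5.png')
cv2.imwrite('pics/c5.png',a)
E
```

```text
t: 9.1
ee_pos: [0.5172, -0.2637, 0.2192]
ee_rot: [[0.001, 1.0, 0.002], [1.0, -0.001, -0.001], [-0.001, 0.002, -1.0]]
ft_force: [0.9, 1.0, 0.1]
grip_width: 0.998
gripper_force: 0.0
t: 9.72
ee_pos: [0.5171, -0.2765, 0.2182]
ee_rot: [[-0.001, 1.0, -0.0], [1.0, 0.001, 0.0], [0.0, -0.0, -1.0]]
ft_force: [-0.3, 0.1, 0.3]
grip_width: -0.001
gripper_force: 0.0
(array([   0,    0,    0,    6,   39,  280,  740,  414,   39,    3,    0,
          0,    0,    1,   76, 1157, 3869, 3028,  899,  904,  581,   92,
          2,    0,    0,    0,    0,    0,    0]), array([0.085, 0.086, 0.087, 0.088, 0.089, 0.09 , 0.091, 0.092, 0.093,
       0.094, 0.095, 0.096, 0.097, 0.098, 0.099, 0.1  , 0.101, 0.102,
       0.103, 0.104, 0.105, 0.106, 0.107, 0.108, 0.109, 0.11 , 0.111,
       0.112, 0.113, 0.114]))
4593 (array([ 0.517 , -0.1945,  0.1018]), array([-0.0162,  0.0162,  0.9997]))
((0.5176364779472351, -0.19458842277526855), 0.03412940725684166)
```

View pics/c5.png

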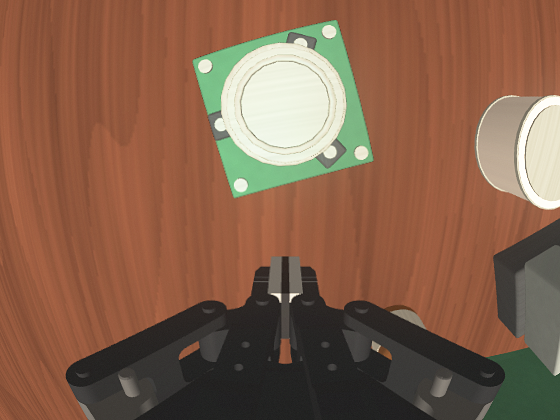

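The lid sits in the ring, tilted only about 1.3° like the ring itself and centred on the tin, with the fingers shut. I'll start pressing on the +x side.

```bash
python3 -m handwheel '[0,0,0,0.07,0.036,0,1, 0,0,0,0.11,0.036,0.02,1, 0,0,0,0.11,0.036,0.048,1, 0,0,0,0.11,0.036,0.0515,1, 0,0,0,0.11,0.036,0.0535,1, 0,0,0,0.11,0.036,0.0535,1]'; python3 -m handwheel '[0,0,0,0,0,0.0007,1, 0,0,0,0,0,0.0013,1, 0,0,0,0,0,0.0013,1]'
```

```text
t: 10.52
ee_pos: [0.5441, -0.1949, 0.1787]
ee_rot: [[0.0, 1.0, 0.001], [1.0, -0.0, -0.0], [-0.0, 0.001, -1.0]]
ft_force: [1.5, 0.6, 0.5]
grip_width: 0.003
gripper_force: 0.0
t: 10.9
ee_pos: [0.544, -0.1946, 0.1772]
ee_rot: [[0.0, 1.0, 0.0], [1.0, -0.0, -0.0], [-0.0, 0.0, -1.0]]
ft_force: [0.2, -0.4, 0.9]
grip_width: -0.004
gripper_force: 0.3
```

```bash
python3 -m handwheel '[0,0,0,0,0,0.0007,1, 0,0,0,0,0,0.0013,1, 0,0,0,0,0,0.0013,1]';  python3 -m handwheel '[0,0,0,0,0,0.0007,1, 0,0,0,0,0,0.0013,1, 0,0,0,0,0,0.0013,1]'
```

```text
t: 11.28
ee_pos: [0.5441, -0.1946, 0.1767]
ee_rot: [[-0.0, 1.0, 0.001], [1.0, 0.0, -0.001], [-0.001, 0.001, -1.0]]
ft_force: [-2.8, -0.4, 9.0]
grip_width: 0.0
gripper_force: 4.3
t: 11.65
ee_pos: [0.5442, -0.1946, 0.1759]
ee_rot: [[-0.0, 1.0, 0.001], [1.0, 0.0, -0.001], [-0.001, 0.001, -1.0]]
ft_force: [-1.9, 1.1, 9.6]
grip_width: 0.003
gripper_force: 4.8
```

```bash
python3 -m handwheel '[0,0,0,0,0,0.0007,1, 0,0,0,0,0,0.0013,1, 0,0,0,0,0,0.0013,1]'; python3 -m handwheel '[0,0,0,0,0,-0.008,1, 0,0,0,0,-0.072,-0.01,1, 0,0,0,0,-0.072,-0.008,1, 0,0,0,0,-0.072,-0.003,1, 0,0,0,0,-0.072,-0.001,1, 0,0,0,0,-0.072,-0.0003,1, 0,0,0,0,-0.072,-0.0003,1]'
```

```text
t: 12.02
ee_pos: [0.5443, -0.1946, 0.175]
ee_rot: [[-0.0, 1.0, 0.001], [1.0, 0.0, -0.001], [-0.001, 0.001, -1.0]]
ft_force: [-1.4, 0.9, 10.0]
grip_width: -0.0
gripper_force: 5.0
t: 12.9
ee_pos: [0.4906, -0.1947, 0.1751]
ee_rot: [[-0.0, 1.0, -0.0], [1.0, 0.0, -0.0], [-0.0, -0.0, -1.0]]
ft_force: [-9.6, 2.7, 17.7]
grip_width: -0.002
gripper_force: 8.7
```

```bash
python3 -m handwheel '[0,0,0,0,0,-0.008,1, 0,0,0,-0.036,0.036,-0.009,1, 0,0,0,-0.036,0.036,-0.006,1, 0,0,0,-0.036,0.036,-0.002,1, 0,0,0,-0.036,0.036,0,1, 0,0,0,-0.036,0.036,0.001,1, 0,0,0,-0.036,0.036,0.002,1, 0,0,0,-0.036,0.036,0.002,1]'; python3 -m handwheel '[0,0,0,0,0,-0.008,1, 0,0,0,0.072,0,-0.01,1, 0,0,0,0.072,0,-0.006,1, 0,0,0,0.072,0,-0.003,1, 0,0,0,0.072,0,-0.001,1, 0,0,0,0.072,0,0,1, 0,0,0,0.072,0,0,1]'
```

```text
t: 13.9
ee_pos: [0.5175, -0.222, 0.1742]
ee_rot: [[-0.0, 1.0, 0.002], [1.0, 0.0, -0.003], [-0.003, 0.002, -1.0]]
ft_force: [0.3, -6.6, 13.3]
grip_width: -0.004
gripper_force: 6.4
t: 14.78
ee_pos: [0.5171, -0.1676, 0.1736]
ee_rot: [[0.001, 1.0, 0.0], [1.0, -0.001, 0.001], [0.001, 0.0, -1.0]]
ft_force: [-3.7, 10.1, 16.0]
grip_width: -0.002
gripper_force: 8.1
```

```bash
python3 -m handwheel '[0,0,0,0,0,-0.008,1, 0,0,0,-0.036,0.036,-0.009,1, 0,0,0,-0.036,0.036,-0.006,1, 0,0,0,-0.036,0.036,-0.002,1, 0,0,0,-0.036,0.036,0,1, 0,0,0,-0.036,0.036,0.001,1, 0,0,0,-0.036,0.036,0.0015,1, 0,0,0,-0.036,0.036,0.0015,1]'; python3 -m handwheel '[0,0,0,0,0,-0.008,1, 0,0,0,0,-0.072,-0.01,1, 0,0,0,0,-0.072,-0.006,1, 0,0,0,0,-0.072,-0.003,1, 0,0,0,0,-0.072,-0.001,1, 0,0,0,0,-0.072,0.0004,1, 0,0,0,0,-0.072,0.0004,1]'
```

```text
t: 15.78
ee_pos: [0.5441, -0.1951, 0.1728]
ee_rot: [[0.0, 1.0, 0.002], [1.0, -0.0, -0.002], [-0.002, 0.002, -1.0]]
ft_force: [2.4, -4.7, 8.8]
grip_width: 0.001
gripper_force: 5.2
t: 16.65
ee_pos: [0.4902, -0.1945, 0.1721]
ee_rot: [[-0.0, 1.0, -0.001], [1.0, 0.0, -0.0], [-0.0, -0.001, -1.0]]
ft_force: [-11.4, 1.1, 17.6]
grip_width: 0.001
gripper_force: 9.0
```

```bash
python3 -m handwheel '[0,0,0,0,0,-0.008,1, 0,0,0,-0.036,0.036,-0.009,1, 0,0,0,-0.036,0.036,-0.006,1, 0,0,0,-0.036,0.036,-0.003,1, 0,0,0,-0.036,0.036,-0.001,1, 0,0,0,-0.036,0.036,0.0005,1, 0,0,0,-0.036,0.036,0.0013,1, 0,0,0,-0.036,0.036,0.0013,1]'; python3 -m handwheel '[0,0,0,0,0,-0.008,1, 0,0,0,0.072,0,-0.01,1, 0,0,0,0.072,0,-0.006,1, 0,0,0,0.072,0,-0.003,1, 0,0,0,0.072,0,-0.001,1, 0,0,0,0.072,0,0.0004,1, 0,0,0,0.072,0,0.0004,1]'
```

```text
t: 17.65
ee_pos: [0.5176, -0.222, 0.1719]
ee_rot: [[-0.0, 1.0, 0.003], [1.0, 0.0, -0.003], [-0.003, 0.003, -1.0]]
ft_force: [1.5, -6.9, 13.5]
grip_width: -0.0
gripper_force: 6.6
t: 18.52
ee_pos: [0.5171, -0.1677, 0.171]
ee_rot: [[0.001, 1.0, 0.0], [1.0, -0.001, 0.001], [0.001, 0.0, -1.0]]
ft_force: [-4.4, 8.0, 15.9]
grip_width: -0.0
gripper_force: 8.2
```

```bash
python3 -m handwheel '[0,0,0,0,0,-0.008,1, 0,0,0,-0.036,0.036,-0.009,1, 0,0,0,-0.036,0.036,-0.006,1, 0,0,0,-0.036,0.036,-0.003,1, 0,0,0,-0.036,0.036,-0.001,1, 0,0,0,-0.036,0.036,0,1, 0,0,0,-0.036,0.036,0.0007,1, 0,0,0,-0.036,0.036,0.0007,1]'
```

```text
t: 19.52
ee_pos: [0.544, -0.1949, 0.1709]
ee_rot: [[0.0, 1.0, 0.002], [1.0, -0.0, -0.002], [-0.002, 0.002, -1.0]]
ft_force: [-0.8, -4.3, 12.7]
grip_width: 0.004
gripper_force: 6.3
```

```bash
python3 -m handwheel '[0,0,0,0,0,-0.008,1, 0,0,0,0,-0.072,-0.01,1, 0,0,0,0,-0.072,-0.006,1, 0,0,0,0,-0.072,-0.003,1, 0,0,0,0,-0.072,-0.001,1, 0,0,0,0,-0.072,0,1, 0,0,0,0,-0.072,0,1]'
```

```text
t: 20.4
ee_pos: [0.4904, -0.1946, 0.1707]
ee_rot: [[-0.0, 1.0, -0.0], [1.0, 0.0, -0.001], [-0.001, -0.0, -1.0]]
ft_force: [-10.7, 1.4, 20.0]
grip_width: -0.003
gripper_force: 10.1
```

```bash
python3 -m handwheel '[0,0,0,0,0,-0.01,1, 0,0,0,-0.04,0.036,-0.0645,1, 0,0,0,-0.11,0.036,-0.0645,1, 0,0,0,-0.11,0.036,-0.0645,1, 0,0,0,-0.11,0.036,-0.0645,1]'
cat > look.py <<'E'
from h import *
import sys; fn=sys.argv[1]
shot('wrist',fn)
p,W=fcloud(fn); w=W[0:230].reshape(-1,3); w=w[(w[:,2]>.085)&(w[:,2]<.115)]
r=np.hypot(w[:,0]-.517,w[:,1]+.1945)
b=w[(r<.022)]; print('panel',plane(b))
q=w[(r>.0355)&(r<.0375)]; print('rim',len(q),plane(q)); f=w[(r>.0305)&(r<.033)]; print('flange',plane(f))
E
python3 look.py w6
```

```text
t: 21.02
ee_pos: [0.5172, -0.2768, 0.2175]
ee_rot: [[0.0, 1.0, -0.001], [1.0, -0.0, 0.001], [0.001, -0.001, -1.0]]
ft_force: [-0.1, 1.5, -0.1]
grip_width: 0.003
gripper_force: 0.0
panel (array([ 0.517 , -0.1945,  0.0964]), array([-0.0013,  0.0121,  0.9999]))
rim 1139 (array([ 0.5166, -0.1942,  0.0917]), array([ 0.001 , -0.0028,  1.    ]))
flange (array([ 0.5172, -0.1948,  0.0964]), array([-0.0005,  0.0135,  0.9999]))
```

```bash
python3 -m handwheel '[0,0,0,0.074,0,0.03,1, 0,0,0,0.074,0,0.055,1, 0,0,0,0.074,0,0.06,1, 0,0,0,0.074,0,0.0625,1, 0,0,0,0.074,0,0.0637,1, 0,0,0,0.074,0,0.0645,1, 0,0,0,0.074,0,0.0645,1]'; python3 -m handwheel '[0,0,0,0,0,0.0004,1, 0,0,0,0,0,0.0004,1]'
```

```text
t: 21.95
ee_pos: [0.5173, -0.2221, 0.171]
ee_rot: [[0.001, 1.0, 0.001], [1.0, -0.001, -0.001], [-0.001, 0.001, -1.0]]
ft_force: [-2.7, 4.3, 10.5]
grip_width: 0.001
gripper_force: 5.3
t: 22.2
ee_pos: [0.5173, -0.2221, 0.1708]
ee_rot: [[0.001, 1.0, 0.001], [1.0, -0.001, -0.001], [-0.001, 0.001, -1.0]]
ft_force: [-3.5, 3.5, 11.1]
grip_width: -0.001
gripper_force: 5.8
```

Still moving at 11 N, so I'll continue in small steps.

```bash
python3 -m handwheel '[0,0,0,0,0,0.0005,1, 0,0,0,0,0,0.0008,1, 0,0,0,0,0,0.0008,1]'; python3 -m handwheel '[0,0,0,0,0,0.0004,1, 0,0,0,0,0,0.0004,1]'
```

```text
t: 22.58
ee_pos: [0.5173, -0.2221, 0.1705]
ee_rot: [[0.001, 1.0, 0.002], [1.0, -0.001, -0.001], [-0.001, 0.002, -1.0]]
ft_force: [-3.4, 4.3, 14.7]
grip_width: 0.001
gripper_force: 7.3
t: 22.82
ee_pos: [0.5173, -0.2221, 0.1704]
ee_rot: [[0.001, 1.0, 0.002], [1.0, -0.001, -0.001], [-0.001, 0.002, -1.0]]
ft_force: [-5.2, 5.4, 18.1]
grip_width: 0.004
gripper_force: 8.7
```

```bash
python3 -m handwheel '[0,0,0,0,0,-0.009,1, 0,0,0,0.072,0,-0.012,1, 0,0,0,0.072,0,-0.007,1, 0,0,0,0.072,0,-0.004,1, 0,0,0,0.072,0,-0.0025,1, 0,0,0,0.072,0,-0.0013,1, 0,0,0,0.072,0,-0.0013,1]'; python3 -m handwheel '[0,0,0,0,0,0.0005,1, 0,0,0,0,0,0.0005,1]'
```

```text
t: 23.7
ee_pos: [0.5173, -0.1683, 0.1705]
ee_rot: [[0.001, 1.0, 0.001], [1.0, -0.001, -0.0], [-0.0, 0.001, -1.0]]
ft_force: [-3.6, 4.1, 15.1]
grip_width: 0.004
gripper_force: 7.7
t: 23.95
ee_pos: [0.5173, -0.1683, 0.1704]
ee_rot: [[0.001, 1.0, 0.001], [1.0, -0.001, -0.0], [-0.0, 0.001, -1.0]]
ft_force: [-5.0, 5.7, 16.9]
grip_width: 0.004
gripper_force: 9.4
```

```bash
python3 -m handwheel '[0,0,0,0,0,0.0004,1, 0,0,0,0,0,0.0004,1]'; python3 -m handwheel '[0,0,0,0,0,-0.009,1, 0,0,0,-0.036,0.036,-0.012,1, 0,0,0,-0.036,0.036,-0.007,1, 0,0,0,-0.036,0.036,-0.004,1, 0,0,0,-0.036,0.036,-0.0025,1, 0,0,0,-0.036,0.036,-0.0013,1, 0,0,0,-0.036,0.036,-0.0013,1]'; python3 -m handwheel '[0,0,0,0,0,0.0006,1, 0,0,0,0,0,0.0006,1]'
```

```text
t: 24.2
ee_pos: [0.5173, -0.1683, 0.1703]
ee_rot: [[0.001, 1.0, 0.001], [1.0, -0.001, -0.0], [-0.0, 0.001, -1.0]]
ft_force: [-6.2, 5.7, 21.3]
grip_width: 0.002
gripper_force: 10.8
t: 25.08
ee_pos: [0.5437, -0.1946, 0.1706]
ee_rot: [[-0.0, 1.0, 0.001], [1.0, 0.0, -0.001], [-0.001, 0.001, -1.0]]
ft_force: [-3.5, -2.5, 9.7]
grip_width: 0.002
gripper_force: 4.9
t: 25.32
ee_pos: [0.5437, -0.1946, 0.1705]
ee_rot: [[-0.0, 1.0, 0.001], [1.0, 0.0, -0.001], [-0.001, 0.001, -1.0]]
ft_force: [-4.1, -2.3, 13.1]
grip_width: 0.001
gripper_force: 7.1
```

```bash
python3 -m handwheel '[0,0,0,0,0,0.0006,1, 0,0,0,0,0,0.0006,1]'; python3 -m handwheel '[0,0,0,0,0,0.0003,1, 0,0,0,0,0,0.0003,1]';  python3 -m handwheel '[0,0,0,0,0,-0.009,1, 0,0,0,0,-0.072,-0.012,1, 0,0,0,0,-0.072,-0.007,1, 0,0,0,0,-0.072,-0.004,1, 0,0,0,0,-0.072,-0.0025,1, 0,0,0,0,-0.072,-0.0015,1, 0,0,0,0,-0.072,-0.0015,1]'; python3 -m handwheel '[0,0,0,0,0,0.0004,1, 0,0,0,0,0,0.0004,1]'
```

```text
t: 25.58
ee_pos: [0.5438, -0.1946, 0.1704]
ee_rot: [[-0.0, 1.0, 0.001], [1.0, 0.0, -0.001], [-0.001, 0.001, -1.0]]
ft_force: [-6.9, -0.9, 18.6]
grip_width: 0.001
gripper_force: 9.3
t: 25.82
ee_pos: [0.5438, -0.1946, 0.1704]
ee_rot: [[-0.0, 1.0, 0.001], [1.0, 0.0, -0.002], [-0.002, 0.001, -1.0]]
ft_force: [-7.6, -0.8, 20.6]
grip_width: -0.003
gripper_force: 10.4
t: 26.7
ee_pos: [0.4906, -0.1945, 0.1705]
ee_rot: [[-0.001, 1.0, 0.0], [1.0, 0.001, -0.0], [-0.0, 0.0, -1.0]]
ft_force: [-6.6, 1.0, 15.0]
grip_width: -0.002
gripper_force: 7.7
t: 26.95
ee_pos: [0.4906, -0.1945, 0.1704]
ee_rot: [[-0.001, 1.0, 0.0], [1.0, 0.001, -0.0], [-0.0, 0.0, -1.0]]
ft_force: [-8.4, 3.0, 18.9]
grip_width: 0.0
gripper_force: 9.4
```

```bash
python3 -m handwheel '[0,0,0,0,0,0.0004,1, 0,0,0,0,0,0.0004,1]'; python3 -m handwheel '[0,0,0,0,0,-0.009,1, 0,0,0,-0.036,0.036,-0.012,1, 0,0,0,-0.036,0.036,-0.007,1, 0,0,0,-0.036,0.036,-0.003,1, 0,0,0,-0.036,0.036,-0.001,1, 0,0,0,-0.036,0.036,0,1, 0,0,0,-0.036,0.036,0,1]'; python3 -m handwheel '[0,0,0,0,0,0.0004,1, 0,0,0,0,0,0.0004,1]'
```

```text
t: 27.2
ee_pos: [0.4906, -0.1946, 0.1704]
ee_rot: [[-0.0, 1.0, 0.0], [1.0, 0.0, -0.001], [-0.001, 0.0, -1.0]]
ft_force: [-8.4, 3.6, 21.8]
grip_width: -0.0
gripper_force: 11.1
t: 28.08
ee_pos: [0.5171, -0.2213, 0.1704]
ee_rot: [[-0.0, 1.0, 0.001], [1.0, 0.0, -0.001], [-0.001, 0.001, -1.0]]
ft_force: [-3.8, 1.4, 16.9]
grip_width: 0.0
gripper_force: 8.1
t: 28.32
ee_pos: [0.5171, -0.2213, 0.1703]
ee_rot: [[-0.0, 1.0, 0.001], [1.0, 0.0, -0.001], [-0.001, 0.001, -1.0]]
ft_force: [-4.1, 0.3, 19.2]
grip_width: 0.001
gripper_force: 9.5
```

```bash
python3 -m handwheel '[0,0,0,0,0,0.0004,1, 0,0,0,0,0,0.0004,1]'; python3 -m handwheel '[0,0,0,0,0,-0.009,1, 0,0,0,0.072,0,-0.012,1, 0,0,0,0.072,0,-0.007,1, 0,0,0,0.072,0,-0.004,1, 0,0,0,0.072,0,-0.0025,1, 0,0,0,0.072,0,-0.0005,1, 0,0,0,0.072,0,-0.0005,1]'; python3 -m handwheel '[0,0,0,0,0,-0.009,1, 0,0,0,-0.036,0.036,-0.012,1, 0,0,0,-0.036,0.036,-0.007,1, 0,0,0,-0.036,0.036,-0.004,1, 0,0,0,-0.036,0.036,-0.002,1, 0,0,0,-0.036,0.036,0,1, 0,0,0,-0.036,0.036,0,1]'
```

```text
t: 28.58
ee_pos: [0.5171, -0.2213, 0.1702]
ee_rot: [[-0.0, 1.0, 0.002], [1.0, 0.0, -0.001], [-0.001, 0.002, -1.0]]
ft_force: [-5.2, 1.1, 22.0]
grip_width: 0.0
gripper_force: 10.9
t: 29.45
ee_pos: [0.5171, -0.1678, 0.1702]
ee_rot: [[0.001, 1.0, 0.001], [1.0, -0.001, 0.0], [0.0, 0.001, -1.0]]
ft_force: [-5.9, 9.5, 23.1]
grip_width: 0.001
gripper_force: 11.4
t: 30.32
ee_pos: [0.5437, -0.1945, 0.1704]
ee_rot: [[-0.0, 1.0, 0.001], [1.0, 0.0, -0.001], [-0.001, 0.001, -1.0]]
ft_force: [-7.1, 0.8, 18.3]
grip_width: -0.001
gripper_force: 9.3
```

```bash
python3 -m handwheel '[0,0,0,0,0,-0.01,1, 0,0,0,-0.04,-0.036,-0.0655,1, 0,0,0,-0.11,-0.036,-0.0655,1, 0,0,0,-0.11,-0.036,-0.0655,1, 0,0,0,-0.11,-0.036,-0.0655,1]'
python3 look.py w7
python3 - <<'E'
from h import *
a=cv2.imread('pics/w7.png')[10:220,170:400]
cv2.imwrite('pics/c7.png',cv2.resize(a,None,fx=2.8,fy=2.8,interpolation=3))
E
```

```text
t: 30.95
ee_pos: [0.5168, -0.2766, 0.2177]
ee_rot: [[0.0, 1.0, -0.001], [1.0, -0.0, 0.001], [0.001, -0.001, -1.0]]
ft_force: [0.1, 0.5, 0.3]
grip_width: 0.002
gripper_force: 0.0
panel (array([ 0.517 , -0.1945,  0.0961]), array([ 0.0024, -0.0004,  1.    ]))
rim 1156 (array([ 0.5161, -0.194 ,  0.0917]), array([ 0.0016, -0.0022,  1.    ]))
flange (array([ 0.5174, -0.195 ,  0.096 ]), array([-0.0003,  0.0017,  1.    ]))
```

View pics/c7.png

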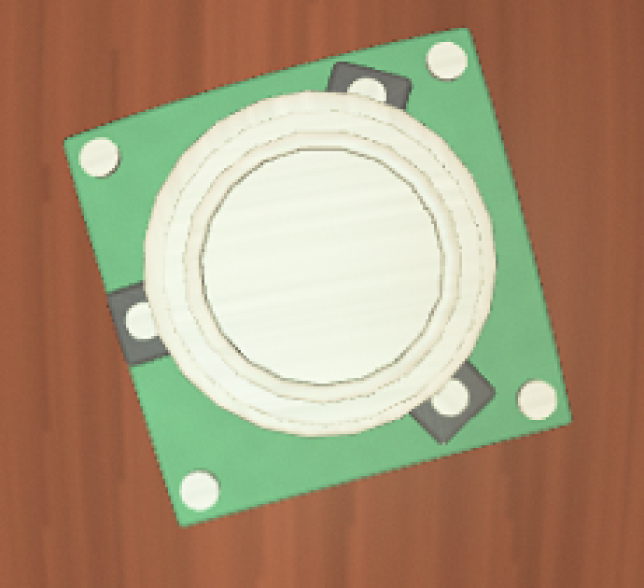

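The lid looks flush and level. The flange is about 4 mm above the rim, as it should be. The −x side was the tightest, so I'll make one last slow check push there.

```bash
python3 -m handwheel '[0,0,0,0.07,-0.036,0,1, 0,0,0,0.11,-0.036,0.03,1, 0,0,0,0.11,-0.036,0.058,1, 0,0,0,0.11,-0.036,0.061,1, 0,0,0,0.11,-0.036,0.061,1, 0,0,0,0.11,-0.036,0.063,1, 0,0,0,0.11,-0.036,0.0645,1, 0,0,0,0.11,-0.036,0.0645,1]'; python3 -m handwheel '[0,0,0,0,0,0.0004,1, 0,0,0,0,0,0.0004,1]'
```

```text
t: 32.0
ee_pos: [0.4903, -0.1948, 0.1707]
ee_rot: [[0.0, 1.0, 0.001], [1.0, -0.0, -0.001], [-0.001, 0.001, -1.0]]
ft_force: [-2.4, 1.8, 9.8]
grip_width: 0.002
gripper_force: 4.8
t: 32.25
ee_pos: [0.4903, -0.1948, 0.1706]
ee_rot: [[0.0, 1.0, 0.001], [1.0, -0.0, -0.001], [-0.001, 0.001, -1.0]]
ft_force: [-3.0, 2.6, 13.5]
grip_width: -0.001
gripper_force: 6.3
```

```bash
python3 -m handwheel '[0,0,0,0,0,0.0006,1, 0,0,0,0,0,0.0006,1]'; python3 -m handwheel '[0,0,0,0,0,0.0004,1, 0,0,0,0,0,0.0004,1]'
```

```text
t: 32.5
ee_pos: [0.4903, -0.1948, 0.1704]
ee_rot: [[0.0, 1.0, 0.001], [1.0, -0.0, -0.001], [-0.001, 0.001, -1.0]]
ft_force: [-4.5, 2.8, 17.5]
grip_width: -0.001
gripper_force: 8.8
t: 32.75
ee_pos: [0.4903, -0.1948, 0.1704]
ee_rot: [[0.0, 1.0, 0.002], [1.0, -0.0, -0.001], [-0.001, 0.002, -1.0]]
ft_force: [-6.3, 3.8, 21.7]
grip_width: 0.0
gripper_force: 10.5
```

```bash
python3 -m handwheel '[0,0,0,0,0,0.0002,1, 0,0,0,0,0,0.0002,1]'; python3 -m handwheel '[0,0,0,0,0,-0.009,1, 0,0,0,0,0.072,-0.012,1, 0,0,0,0,0.072,-0.007,1, 0,0,0,0,0.072,-0.004,1, 0,0,0,0,0.072,-0.002,1, 0,0,0,0,0.072,-0.0006,1, 0,0,0,0,0.072,-0.0003,1, 0,0,0,0,0.072,-0.0003,1]'
```

```text
t: 33.0
ee_pos: [0.4903, -0.1948, 0.1703]
ee_rot: [[0.0, 1.0, 0.002], [1.0, -0.0, -0.001], [-0.001, 0.002, -1.0]]
ft_force: [-5.6, 4.4, 22.6]
grip_width: 0.003
gripper_force: 11.4
t: 34.0
ee_pos: [0.5436, -0.1945, 0.1704]
ee_rot: [[0.0, 1.0, 0.002], [1.0, -0.0, -0.001], [-0.001, 0.002, -1.0]]
ft_force: [-4.0, 5.0, 16.9]
grip_width: -0.005
gripper_force: 9.0
```

```bash
python3 -m handwheel '[0,0,0,0,0,-0.02,1, 0,0,0,-0.04,-0.036,-0.0655,1, 0,0,0,-0.11,-0.036,-0.09,1, 0,0,0,-0.11,-0.036,-0.09,1, 0,0,0,-0.11,-0.036,-0.09,1, 0,0,0,-0.11,-0.036,-0.09,1]'
python3 look.py w8; python3 -c "
from rig import *
print(close_job())"
```

```text
t: 34.75
ee_pos: [0.5169, -0.2761, 0.2359]
ee_rot: [[-0.001, 1.0, -0.001], [1.0, 0.001, 0.001], [0.001, -0.001, -1.0]]
ft_force: [0.2, -0.1, 0.4]
grip_width: -0.006
gripper_force: 0.0
panel (array([ 0.517 , -0.1945,  0.096 ]), array([ 0.0021, -0.0003,  1.    ]))
rim 966 (array([ 0.5165, -0.1941,  0.0917]), array([ 0.0005, -0.0039,  1.    ]))
flange (array([ 0.5172, -0.1949,  0.096 ]), array([0.0009, 0.0013, 1.    ]))
the job is handed in; nothing more can be done
None
```

The middle lid is on the tin, level and released: it stopped hard at the same height on all four sides, no push force I read topped 25 N (highest about 23 N straight down), and I handed the job in at about 35 s without a final check on the other bench items.

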